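Draw a soap curing tray from under the rack's ledge with the pull hook

TASK

Take the hooked rod and reach it in under the rack's front ledge, feel for the steel pull eye on the front of the soap tray (it sits somewhere along the middle half of the front, out of sight) and catch it. Gently draw the tray forward with the hook as far as it goes, without straining the eye, knocking the rack or putting the hand to the tray; then unhook and lay the rod down flat on the table. Leave the other soap bars, the mould and the scraper alone.

Things in the scene. Friction and masses are not known exactly. Their poses are not given: they have to be found in the camera images.
- rod: Loose pull hook, 0.12 kg, lying flat. Origin: middle of the underside of its wooden handle; x runs along the rod to the hook, y to the side the hook points to, z up. Handle (to grip): 110 long (x -55 to 55), 24 wide, 36 high. A steel shaft, 8 diameter, goes on along x, 18 above the underside, to the bend at x = 165. Balance point near x = 28.
- hook_bend (a point): Bend of the hook, on the shaft's axis (165, 0, 18 in the rod's frame); axes as the rod's. From here the hook, 8 diameter, turns to the rod's +y side and slants back towards the handle: its axis ends at x = 154, y = 23 of the rod's frame, with a rounded end.
- rack: Fixed low wooden rack. Origin: on the table under the middle of the ledge's front edge; x into the rack, y left along the ledge, z up. 380 wide, 320 deep. Posts 40 wide, 170 high, at y = -170 and 170. Under the ledge the way in is free between y = -150 and 150 but for the eye and two runners 28 high (|y| 95 to 125). Behind the ledge it is open on top: the tray of soap is seen.
- ledge (a point): Middle of the lower front edge of the rack's ledge, 100 over the table; axes as the rack's. The ledge is a board 380 wide, 80 deep, 22 thick (top at 122).
- tray (a joint): How far the tray is drawn out, m: 0 = fully in, 0.075 = at its solid stop. It slides along the rack's -x against about 4 N and stays where left. More than 14 N between the rod and the tray, eye or rack is too much.
- tray_front (a point): Top edge of the tray's front face, in the middle, 88 over the table; axes as the rack's; moves with the tray (rack x = 95 minus the travel). The face is 270 wide, z 30 to 88. The pull eye on it is held firmly but sits anywhere from 60 left to 60 right of this middle, differently each time, and is not tracked: find it by touch.
- eye_line (a point): Where the eye's upright bar would stand if the eye sat in the middle: 46 before the tray's front, 61 over the table; moves with the tray. Eye: a plate 24 wide, 6 thick on the front; from it a staple of 8 diameter bar: two level legs (axes at heights 38 and 84) joined by the upright bar. The hole, 38 high and 36 deep, is passed sideways (along y).
- bar_left: loose grey soap bar, 55 x 80 x 34, lying on top of the ledge; origin under its middle. To be left alone
- bar_right: the same, the right one on top of the ledge. To be left alone
- mould: open plywood mould box 100 x 220 x 70 standing on the table left of the work; origin under its middle. To be left alone
- scraper: spatula lying on the table to the right of the rod; origin under its middle. To be left alone
Things that resemble listed ones, but are neither listed nor needed, are in the scene too. Leave any orange or red look-alike of the rod alone.

How it is judged:
On the way, in this order (a step that is already met when the one before it is completed fails the run):
1. the rod is lifted off the table (height (world z) of rod above 0.025 m), for 0.2 s.
2. the tray is drawn out to its stop while the rod is held up off the table (value of joint tray above 0.071 m and height (world z) of rod above 0.02 m), for 0.2 s.
At the end, for the whole second after the job is handed in: the tray stands within 5 mm of its stop (drawn out at least 70 mm); the rod lies flat on the table (underside within 8 mm of it, tilted less than 0.1 rad), released, at rest and touching neither the tray nor the rack (value of joint tray above 0.07 m and height (world z) of rod below 0.008 m and angle between rod's own z axis and vertical below 0.1 rad and linear speed of rod below 0.02 m/s and contact force between rod and rack below 0.2 N).
It fails at once if the rod presses the tray, its eye or the rack with more than 14 N (contact force between rod and rack above 14 N).
It fails at once if the fingers touch the rack or tray (contact force between the fingers and rack above 1 N).
It fails at once if the arm touches the rack or tray (contact force between the arm and rack above 1 N).
It fails at once if a soap bar on the ledge is moved by more than 15 mm (distance of any of bar_left, bar_right from where it was at the start of the episode above 0.015 m).
It fails at once if the mould or the scraper is moved by more than 15 mm (distance of any of mould, scraper from where it was at the start of the episode above 0.015 m).
It also fails if it takes over 72 s, if anything falls off the work surface, if the arm or the gripper's body presses on something with over 40 N, if the wrist force passes 120 N, or if a joint passes its speed limit or range.

ROBOT

A 7-joint arm with a two-finger parallel gripper is mounted at the origin on the work surface. World frame = base frame: x ahead of the robot, y to its left, z up, the work surface at z = 0. Lengths are in m, angles in rad, forces in N, time in s.
With the tool pointing down it reaches from about 0.375 to 0.925 m from the base axis. Payload 3.1 kg.
Tool frame: the origin (TCP) lies at the centre of the arm's flange, where the gripper is bolted on; the fingertips stand 173 mm ahead of it and the grasp point (between the pads) lies 155 mm ahead of it (manip.tips_ahead is the z of the fingertips in the tool frame, in m); z points along the fingers, y is the line along which they close (so a half turn about z gives the same grasp; the last joint's range is limited). The gripper opens to 85 mm and grips with 20 to 120 N. Pads are 22 mm wide; open, the fingers measure 114 mm over their backs; the gripper's body (76 mm by 85 mm) begins 54 mm behind the grasp point. The pads swing forward as they close: fully open they stand 13 mm farther back than shut.
Start: joints at [1.133, 0.383, 0.044, 1.598, -0.018, 1.161, -0.05], TCP at [0.217, -0.613, 0.405] pointing down, gripper open.
Joint ranges: [-2.61, 2.61], [-0.41, 2.15], [-1.48, 1.57], [0, 2.5], [-1.57, 4.71], [0.05, 1.97], [-2.85, 2.85]. Speed limits (rad/s): [2.79, 2.79, 3.14, 3.14, 3.14, 3.14, 3.14].

INTERFACE

Orientations are given as a rotation vector (axis times angle).
In Python, from cell import manip, cams gives the robot as it stands.
- The arm moves only by the tool send_rows, never from a script. Its argument "commands" is a list of rows, each an object of numbers: "dx", "dy", "dz": the shift along the world's x, y, z in cm; "spin": the turn about the world's z in rad. A call has 1 to 12 rows; each row shifts and turns the commanded pose from where the row before left it; what a row does not reach is not made up. A row lasts 1/10 s, in which the tool goes at most 50 mm and 8.59 degrees, less where a joint would pass 70% of its speed; a pose out of reach is approached as far as the arm can. A call with a gripper value outside its range is refused whole. "claw" is the finger opening in cm, from 0 to 8.54, set as the call begins (left out, the last holds). The fingers move at their own pace and stop on an object; "squeeze" is the grip in N (left out, the last holds). Time passes only in rows, so rows that do not move let the fingers close. It gives the time, the measured TCP pose, the force, the opening and the grip force at its end, in the units of the state.
- manip.read_state(): the state, without advancing time (a new reading comes with each control period).
- cams.camera(name): name is "scene" or "top" or "wrist"; returns a dict with "image" (480x640x3 uint8, red, green, blue), "K" (3x3 intrinsics, pixels), "distortion" ([k1, k2, p1, p2, k3] as OpenCV has them; the pictures are not rectified), "eye" and "orientation" of the camera in the world. Camera axes: x right, y down, z forward; pixel columns grow to the right and rows downward; lengths in m; the calibration is good to about 2 mm. A picture is of the moment at which its call begins. There is no depth.
- manip.close_job(): hands the job in; it is judged then, once.
The state is a dict: "time_s": time; "joint_positions": joint angles; "qd": joint speeds; "joint_efforts": joint torques, N m; "ee_pos": TCP position; "ee_rot": TCP orientation; "ft_force": force on the tool from outside, world axes, zero at the start; "wrist_torque": the same for the moment, N m; "grip_width": finger opening in m; "finger_force": force on a finger pad.
Only numpy, scipy, OpenCV 4.12 (cv2) and the standard library are available. Lean on these libraries where they do the work, as an engineer would, in place of code of your own. Each camera call takes 0.05 s, during which the arm holds its last target. There are 200 camera calls.

## Working session

There is one attempt and no reset: what is moved stays moved. The work goes in short steps, Python scripts to look and compute and a tool call to move; the robot and the scene stay as the last step left them, time stands still between calls to the robot, and variables do not carry over. Pictures are saved under pics/ and viewed, at most 10 in all, crops included, and the job is handed in when it is done.

Besides the shell and the picture viewer there is one more tool, called as name(argument=value, ...) on one line, values as JSON. send_rows: Moves the arm, as the interface text tells. Its arguments: {"type":"object","properties":{"commands":{"type":"array","items":{"type":"object","properties":{"dx":{"type":"number"},"dy":{"type":"number"},"dz":{"type":"number"},"spin":{"type":"number"}}}},"claw":{"type":"number"},"squeeze":{"type":"number"}},"required":["commands"]}

```bash
ls; mkdir -p pics
cat > h.py <<'E'
import numpy as np, cv2
from cell import manip, cams
from scipy.spatial.transform import Rotation as R
def rot(o):
    o=np.array(o,float)
    if o.shape==(3,3): return o
    return R.from_rotvec(o).as_matrix() if o.size==3 else R.from_quat(o).as_matrix()
def ray(c,px):
    p=cv2.undistortPoints(np.array(px,float).reshape(-1,1,2),np.array(c["K"]),np.array(c["distortion"])).reshape(-1,2)
    return np.c_[p,np.ones(len(p))]@rot(c["orientation"]).T
def plane(c,px,z):
    d=ray(c,px);e=np.array(c["eye"]);return e+d*((z-e[2])/d[:,2])[:,None]
def proj(c,P):
    Rm=rot(c["orientation"]);rv=cv2.Rodrigues(Rm.T)[0]
    return cv2.projectPoints(np.array(P,float).reshape(-1,1,3),rv,-Rm.T@np.array(c["eye"]),np.array(c["K"]),np.array(c["distortion"]))[0].reshape(-1,2)
def snap(n,f):
    c=cams.camera(n);cv2.imwrite(f"pics/{f}.png",c["image"][:,:,::-1]);return c
E
python3 - <<'E'
from h import *
for n in("scene","top","wrist"):
    c=snap(n,n+"0");print(n,np.round(c["eye"],3),np.round(c["orientation"],3).tolist())
s=manip.read_state();print({k:np.round(v,3).tolist() for k,v in s.items()},manip.tips_ahead)
E
```

```text
pics
scene [ 1.61  -0.016  1.289] [-1.82, -1.76, 0.706]
top [ 0.243 -0.019  1.442] [-2.116, 2.138, -0.225]
wrist [ 0.29  -0.587  0.374] [2.351, -1.663, -0.264]
{'time_s': 0.15, 'joint_positions': [1.133, 0.384, 0.044, 1.599, -0.018, 1.161, -0.05], 'qd': [0.002, -0.002, 0.001, -0.006, -0.0, 0.0, 0.001], 'joint_efforts': [0.002, -43.405, 1.027, -24.998, 0.011, 0.007, -0.0], 'ee_pos': [0.217, -0.612, 0.404], 'ee_rot': [-3.094, -0.531, 0.001], 'ft_force': [-0.49, -0.281, -0.252], 'wrist_torque': [-0.014, 0.014, -0.042], 'finger_force': 0.0, 'grip_width': 0.085} 0.1734
```

View pics/top0.png

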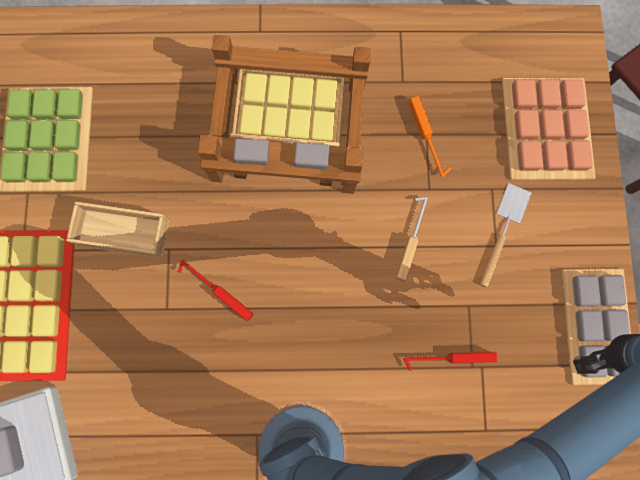

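View pics/scene0.png

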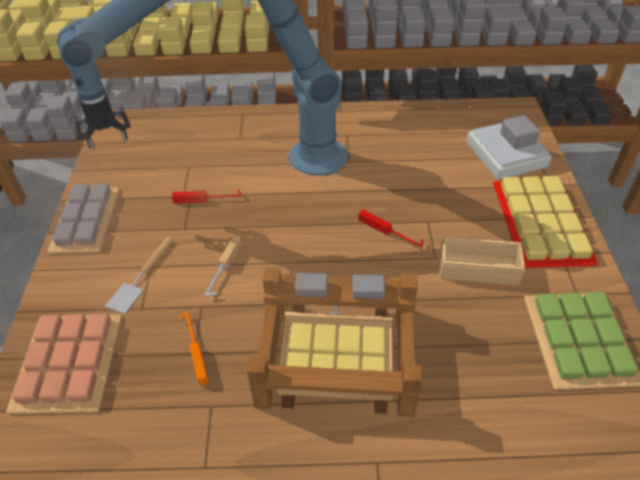

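The top view shows the wooden rod (handle about (408,258), hook tip about (418,199)), the rack (ledge front corners near (203,172) and (356,187)), and the scraper at (505,230). The scene view shows a grey speck at about (335,310) behind the ledge, possibly part of the eye. Next I'll enlarge both.

Run:
```python
from h import *
a=cv2.imread("pics/top0.png");b=cv2.imread("pics/scene0.png")
z=lambda im,x,y,w,h,s:cv2.resize(im[y:y+h,x:x+w],None,fx=s,fy=s,interpolation=cv2.INTER_CUBIC)
l=z(a,385,185,60,100,6); r=z(a,195,125,180,75,2.444444)[:, :440]
t=z(b,255,260,170,100,2.588)[:, :440]
can=np.zeros((600,800,3),np.uint8);can[:l.shape[0],:360]=l;can[:r.shape[0],360:360+r.shape[1]]=r;can[200:200+t.shape[0],360:360+t.shape[1]]=t
cv2.imwrite("pics/z.png",can);print(r.shape,t.shape)
```

```text
(183, 440, 3) (259, 440, 3)
```

View pics/z.png

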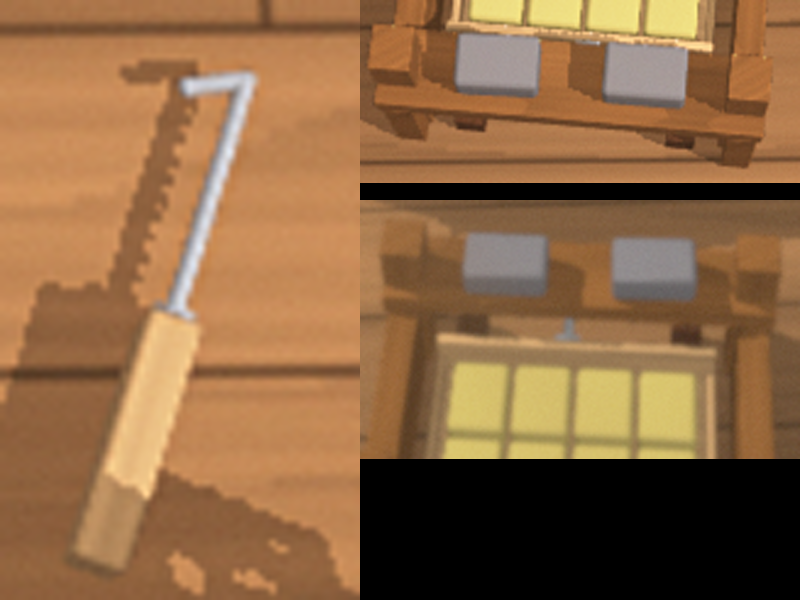

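```bash
cat > m.py <<'E'
from h import *
t=cams.camera("top");s=cams.camera("scene")
L=lambda x,y:(385+x/6,185+y/6); Rr=lambda x,y:(195+(x-360)/2.4444,125+y/2.4444); T=lambda x,y:(255+(x-360)/2.588,260+(y-200)/2.588)
np.set_printoptions(precision=4,suppress=True)
print("rod top: handle end, bend, tip\n",plane(t,[L(180,312),L(246,80),L(188,88)],.018))
print("handle corners z36\n",plane(t,[L(152,312),L(200,325),L(130,555)],.036), "butt", plane(t,[L(75,560),L(128,572)],.036))
P=plane(t,[Rr(446,27),Rr(712,47)],.088);Q=plane(s,[T(440,341),T(716,351)],.088)[::-1]
for A in(P,Q):print("tray front\n",A,np.linalg.norm(A[0]-A[1]),"mid",A.mean(0),"yaw",np.arctan2(*( (A[0]-A[1])[:2]*[-1,1])))
A=plane(t,[Rr(372,103),Rr(768,137)],.122);print("ledge front top\n",A,np.linalg.norm(A[0]-A[1]),A.mean(0))
for z in(.06,.084,.088):print("eye?",z,plane(s,[T(569,320),T(568,338)],z))
E
python3 m.py
```

```text
rod top: handle end, bend, tip
 [[ 0.5068 -0.2918  0.018 ]
 [ 0.6067 -0.3244  0.018 ]
 [ 0.6034 -0.2995  0.018 ]]
handle corners z36
 [[ 0.5036 -0.2767  0.036 ]
 [ 0.498  -0.2964  0.036 ]
 [ 0.403  -0.2634  0.036 ]] butt [[ 0.4012 -0.2408  0.036 ]
 [ 0.3961 -0.2623  0.036 ]]
tray front
 [[ 0.7505  0.1662  0.088 ]
 [ 0.7275 -0.1013  0.088 ]] 0.2684979145111602 mid [0.739  0.0324 0.088 ] yaw -0.08569832580186343
tray front
 [[ 0.7564  0.1677  0.088 ]
 [ 0.7339 -0.0976  0.088 ]] 0.26623992022249143 mid [0.7452 0.0351 0.088 ] yaw -0.08478580425447968
ledge front top
 [[ 0.6605  0.2319  0.122 ]
 [ 0.6234 -0.1517  0.122 ]] 0.3854028184300141 [0.642  0.0401 0.122 ]
eye? 0.06 [[0.6928 0.0294 0.06  ]
 [0.7149 0.0274 0.06  ]]
eye? 0.084 [[0.7107 0.0286 0.084 ]
 [0.7324 0.0266 0.084 ]]
eye? 0.088 [[0.7137 0.0284 0.088 ]
 [0.7353 0.0265 0.088 ]]
```

Rod: handle centre is about (0.450,−0.271), yaw −0.32, and the hook points to +y. Rack: origin is about (0.645,0.0415), yaw −0.086. The grey speck suggests the eye is about 7 mm right of the middle, to be confirmed by touch. I'll move above the rod first.

send_rows(commands=[{"dx":2.3,"dy":3.4,"dz":-1,"spin":-0.066},{"dx":2.3,"dy":3.4,"dz":-1,"spin":-0.066},{"dx":2.3,"dy":3.4,"dz":-1,"spin":-0.066},{"dx":2.3,"dy":3.4,"dz":-1,"spin":-0.066},{"dx":2.3,"dy":3.4,"dz":-1,"spin":-0.066},{"dx":2.3,"dy":3.4,"dz":-1,"spin":-0.066},{"dx":2.3,"dy":3.4,"dz":-1,"spin":-0.066},{"dx":2.3,"dy":3.4,"dz":-1,"spin":-0.066},{"dx":2.3,"dy":3.4,"dz":-1,"spin":-0.066},{"dx":2.3,"dy":3.4,"dz":-1,"spin":-0.066},{},{}], claw=8.5, squeeze=80)

```text
invalid input
```

Run:
```python
from h import *
c=snap("wrist","w1");c2=snap("scene","s1");s=manip.read_state();print(s["ee_pos"],s["ee_rot"])
y=-.32;o=np.array([.45,-.271]);X=np.array([np.cos(y),np.sin(y)]);Y=np.array([-X[1],X[0]])
pts=[np.r_[o+X*a+Y*b,z] for a,b,z in[(-.055,.012,.036),(-.055,-.012,.036),(.055,.012,.036),(.055,-.012,.036),(.165,0,.018),(.154,.023,.018)]]
im=cv2.imread("pics/w1.png")
for p in proj(c,pts):cv2.circle(im,tuple(int(v) for v in p),3,(0,0,255),-1)
im2=cv2.imread("pics/s1.png")
for p in proj(c2,pts):cv2.circle(im2,tuple(int(v) for v in p),1,(0,0,255),-1)
cr=cv2.resize(im2[220:310,180:260],None,fx=5,fy=5)
cv2.imwrite("pics/w1b.png",np.hstack([cv2.resize(im,(400,300)),cv2.copyMakeBorder(cr[:300],0,0,0,0,0)]))
```

```text
[ 0.21663428 -0.61273786  0.40435336] [-3.09578408e+00 -5.31239949e-01  1.67467339e-04]
```

View pics/w1b.png

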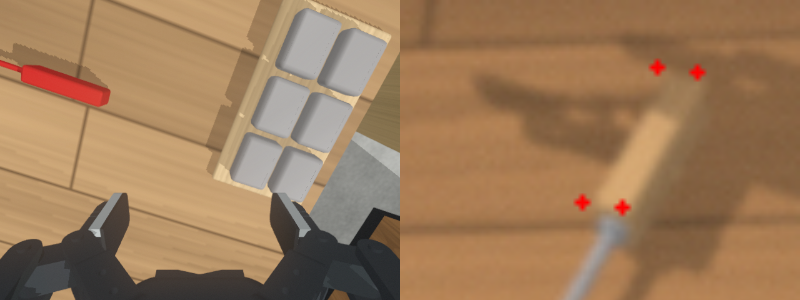

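The wrist view shows only the start area because the move was refused, probably over the empty rows. The scene overlay puts the handle a few mm further to +y than my estimate. I'll resend with full rows and check from the wrist camera.

send_rows(commands=[{"dx":2.3,"dy":3.4,"dz":-1,"spin":-0.066},{"dx":2.3,"dy":3.4,"dz":-1,"spin":-0.066},{"dx":2.3,"dy":3.4,"dz":-1,"spin":-0.066},{"dx":2.3,"dy":3.4,"dz":-1,"spin":-0.066},{"dx":2.3,"dy":3.4,"dz":-1,"spin":-0.066},{"dx":2.3,"dy":3.4,"dz":-1,"spin":-0.066},{"dx":2.3,"dy":3.4,"dz":-1,"spin":-0.066},{"dx":2.3,"dy":3.4,"dz":-1,"spin":-0.066},{"dx":2.3,"dy":3.4,"dz":-1,"spin":-0.066},{"dx":2.3,"dy":3.4,"dz":-1,"spin":-0.066},{"dx":0,"dy":0,"dz":0,"spin":0},{"dx":0,"dy":0,"dz":0,"spin":0}], claw=8.5, squeeze=80)

```text
time_s: 1.55
ee_pos: [0.4475, -0.2714, 0.3045]
ee_rot: [-3.102, 0.494, 0.001]
ft_force: [-0.1, -1.1, 0.7]
grip_width: 0.0851
finger_force: 0.0
```

Run:
```python
from h import *
c=snap("wrist","w2");s=manip.read_state()
y=-.32;o=np.array([.45,-.271]);X=np.array([np.cos(y),np.sin(y)]);Y=np.array([-X[1],X[0]])
pts=[np.r_[o+X*a+Y*b,z] for a,b,z in[(-.055,.012,.036),(-.055,-.012,.036),(.055,.012,.036),(.055,-.012,.036),(.165,0,.018),(.154,.023,.018)]]
im=cv2.imread("pics/w2.png");P=proj(c,pts);print(P)
for p in P:cv2.circle(im,tuple(int(v) for v in p),3,(0,0,255),-1)
cv2.imwrite("pics/w2b.png",im)
```

```text
[[299.12265986 312.74782651]
 [334.20187253 312.86767288]
 [296.81764827 148.59552068]
 [336.92193905 148.72254977]
 [317.35538704 -54.18353765]
 [276.8471628  -31.72507904]]
```

View pics/w2b.png

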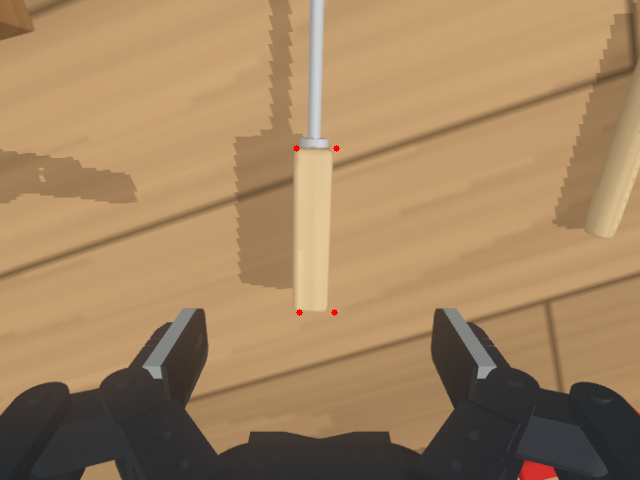

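The wrist view shows the handle between x = 294 and 331 and y = 148 and 310, about 3 mm to the left of prediction with yaw near −0.335. I'll descend and grip.

send_rows(commands=[{"dx":0.4,"dy":0.1,"dz":-1.5,"spin":-0.015},{"dx":0.4,"dy":0.1,"dz":-1.5,"spin":0},{"dx":0,"dy":0,"dz":-1.5,"spin":0},{"dx":0,"dy":0,"dz":-1.5,"spin":0},{"dx":0,"dy":0,"dz":-1.5,"spin":0},{"dx":0,"dy":0,"dz":-1.5,"spin":0},{"dx":0,"dy":0,"dz":-1.5,"spin":0},{"dx":0,"dy":0,"dz":-1.0,"spin":0},{"dx":0,"dy":0,"dz":-0.8,"spin":0},{"dx":0,"dy":0,"dz":0,"spin":0}])

```text
time_s: 2.6
ee_pos: [0.454, -0.2707, 0.1803]
ee_rot: [-3.097, 0.524, 0.004]
ft_force: [-0.5, 0.1, 0.5]
grip_width: 0.085
finger_force: 0.0
```

send_rows(commands=[{"dx":0,"dy":0,"dz":0,"spin":0},{"dx":0,"dy":0,"dz":0,"spin":0},{"dx":0,"dy":0,"dz":0,"spin":0},{"dx":0,"dy":0,"dz":0,"spin":0},{"dx":0,"dy":0,"dz":0,"spin":0},{"dx":0,"dy":0,"dz":0,"spin":0},{"dx":0,"dy":0,"dz":0,"spin":0},{"dx":0,"dy":0,"dz":0,"spin":0}], claw=0, squeeze=80)

```text
time_s: 3.4
ee_pos: [0.4553, -0.2711, 0.1825]
ee_rot: [3.097, -0.524, 0.003]
ft_force: [0.2, 0.2, 5.2]
grip_width: 0.0228
finger_force: 79.7
```

Gripped. Now I'll lift to working height, pull back, and swing over to the front of the rack.

send_rows(commands=[{"dx":0,"dy":0,"dz":1.0,"spin":0},{"dx":0,"dy":0,"dz":1.5,"spin":0},{"dx":0,"dy":0,"dz":1.5,"spin":0},{"dx":-1,"dy":0,"dz":0.3,"spin":0},{"dx":-1,"dy":1,"dz":0,"spin":0},{"dx":-1,"dy":2,"dz":0,"spin":0},{"dx":0,"dy":3,"dz":0,"spin":0.02},{"dx":0,"dy":3,"dz":0,"spin":0.03},{"dx":0,"dy":3,"dz":0,"spin":0.03},{"dx":0,"dy":3,"dz":0,"spin":0.03},{"dx":0,"dy":3,"dz":0,"spin":0.03},{"dx":0,"dy":3,"dz":0,"spin":0.03}])

```text
time_s: 4.6
ee_pos: [0.4237, -0.0601, 0.225]
ee_rot: [3.13, -0.258, -0.0]
ft_force: [1.5, 0.3, -1.5]
grip_width: 0.0225
finger_force: 78.9
```

send_rows(commands=[{"dx":0,"dy":2,"dz":0,"spin":0.03},{"dx":0,"dy":2,"dz":0,"spin":0.03},{"dx":0,"dy":2,"dz":0,"spin":0.02},{"dx":0,"dy":1.4,"dz":0,"spin":0},{"dx":0,"dy":0,"dz":0,"spin":0},{"dx":0,"dy":0,"dz":0,"spin":0},{"dx":0,"dy":0,"dz":0,"spin":0}])

```text
time_s: 5.3
ee_pos: [0.4243, 0.0119, 0.2247]
ee_rot: [3.138, -0.136, -0.0]
ft_force: [-1.0, 0.9, -1.4]
grip_width: 0.0227
finger_force: 78.9
```

Run:
```python
from h import *
im=[snap(n,n+"3")["image"][:,:,::-1] for n in("wrist","top","scene")]
s=manip.read_state();print(s["ee_pos"],s["ee_rot"])
z=lambda i,x,y,w,h,f:cv2.resize(i[y:y+h,x:x+w],None,fx=f,fy=f,interpolation=cv2.INTER_CUBIC)
a=cv2.resize(im[0],(400,300));b=z(im[1],190,120,200,150,2);c=z(im[2],240,190,200,150,4)[:300]
cv2.imwrite("pics/c3.png",np.vstack([np.hstack([a,b]),c]))
```

```text
[0.42456814 0.01214236 0.22463778] [ 3.13820978e+00 -1.36813016e-01 -2.63470562e-04]
```

View pics/c3.png

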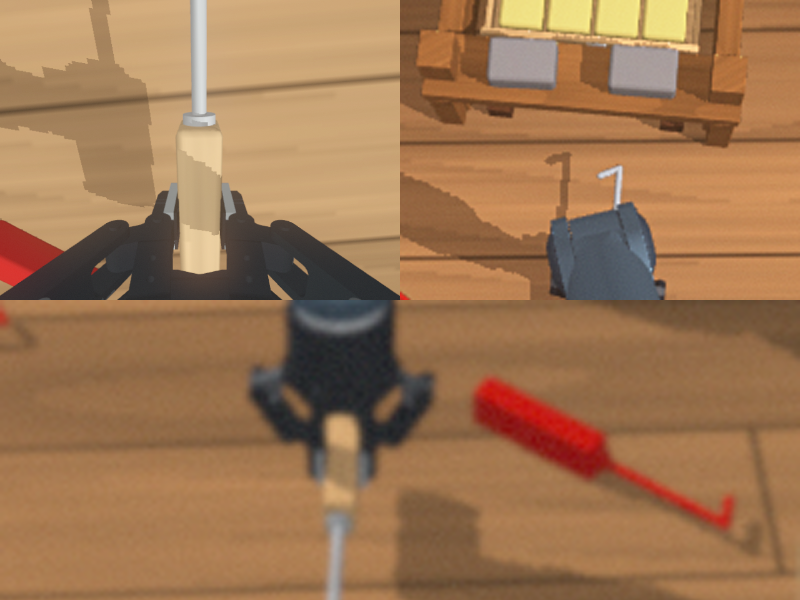

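The top crop shows the bend at px (300,204.5), the tip at (290.5,208.5) and a grey bit of the eye at (288.5,142.3). The rod is held straight. I'll work out the offsets.

Run:
```python
from h import *
np.set_printoptions(precision=4,suppress=True)
t=cams.camera("top");o=np.array([.645,.0415]);y=-.086;X=np.array([np.cos(y),np.sin(y)]);Y=np.array([-X[1],X[0]])
rk=lambda P:np.c_[(P[:,:2]-o)@X,(P[:,:2]-o)@Y]
B=plane(t,[(300,204.5),(290.5,208.5)],.061);print(B,rk(B))
s=manip.read_state();p=s["ee_pos"];print(rk(np.array([p])), 2*np.arctan2(s["ee_rot"][1],s["ee_rot"][0]))
for z in(.084,.088):print("eye top",rk(plane(t,[(288.5,142.3)],z)))
a=t["image"][136:150,275:305].astype(int)
print(a[:,:,2]-a[:,:,0])
```

```text
[[ 0.5824 -0.0042  0.061 ]
 [ 0.5725  0.0191  0.061 ]] [[-0.0584 -0.0509]
 [-0.0703 -0.0285]]
[[-0.2171 -0.048 ]] -0.08681391382639896
eye top [[ 0.091  -0.0108]]
eye top [[ 0.0896 -0.0111]]
[[ -81  -82  -92  -93  -92  -89  -96 -102 -104 -102  -83  -84  -74  -97
  -108 -112 -113 -114 -112 -112 -112 -112 -112 -111 -112 -113 -112 -110
  -108 -109]
 [-109 -109 -107 -100  -98  -94  -90  -83  -80  -82  -80  -88  -74  -82
   -80  -86  -91  -96  -96  -96 -101 -101 -105 -105 -106 -109 -110 -110
  -114 -113]
 [-102 -109 -103  -96  -99 -110 -109  -98 -109 -112 -101 -112 -111 -106
   -76  -95 -102  -96  -89  -86  -80  -83  -88  -77  -80  -84  -90  -92
   -93  -97]
 [ -90  -97  -92  -91  -91  -99 -100  -95  -99 -105  -95 -100 -101  -99
   -90  -93  -95  -98 -109 -108  -98 -110 -108 -109 -107 -108 -105 -103
  -101 -104]
 [ -71  -76  -77  -82  -82  -85  -89  -92  -89  -93  -94  -95  -96  -94
   -99  -99  -95  -97 -102 -101  -96 -104 -104 -104 -106 -104 -106 -105
  -105 -102]
 [ -67  -64  -58  -64  -66  -66  -67  -63  -48  -47  -50  -52  -48  -40
   -61  -78  -83  -81  -91  -92  -94  -94  -93  -97 
[... 589 characters left out ...]
-88  -88  -89  -90  -39  -11  -13  -12  -14  -14  -14  -13
   -12  -12]
 [-120 -119 -117 -118 -119 -119  -91  -87  -85  -84  -86  -86  -85  -86
   -85  -86  -87  -89  -89  -88  -36  -13  -13  -13  -18  -16  -14  -13
   -13  -14]
 [-118 -118 -120 -120 -119 -120  -90  -86  -87  -85  -85  -86  -85  -87
   -86  -83  -83  -87  -91  -85  -24  -11  -11  -14  -17  -15  -14  -14
   -15  -15]
 [-122 -120 -121 -121 -121 -120  -92  -87  -85  -88  -84  -87  -87  -85
   -89  -87  -85  -88  -90  -86  -19  -11  -12  -15  -14  -14  -13  -15
   -12  -13]
 [-117 -119 -118 -118 -121 -121  -94  -85  -87  -86  -87  -87  -85  -87
   -88  -87  -88  -87  -91  -74  -15  -11  -14  -15  -14  -16  -13  -12
   -13  -14]]
```

The hook clears the eye's bar by about 10 mm on the right. I'll slide in 13.5 cm along the rack's x, fast at first and then slow.

send_rows(commands=[{"dx":1.0,"dy":-0.09,"dz":0,"spin":0},{"dx":1.0,"dy":-0.09,"dz":0,"spin":0},{"dx":1.0,"dy":-0.09,"dz":0,"spin":0},{"dx":1.0,"dy":-0.09,"dz":0,"spin":0},{"dx":1.0,"dy":-0.09,"dz":0,"spin":0},{"dx":1.0,"dy":-0.09,"dz":0,"spin":0},{"dx":1.0,"dy":-0.09,"dz":0,"spin":0},{"dx":0.5,"dy":-0.04,"dz":0,"spin":0},{"dx":0.5,"dy":-0.04,"dz":0,"spin":0},{"dx":0,"dy":0,"dz":0,"spin":0},{"dx":0,"dy":0,"dz":0,"spin":0}])

```text
time_s: 6.6
ee_pos: [0.5044, 0.0061, 0.2245]
ee_rot: [3.139, -0.134, -0.001]
ft_force: [-1.1, -0.0, -1.2]
grip_width: 0.0226
finger_force: 78.9
```

send_rows(commands=[{"dx":0.4,"dy":-0.035,"dz":0,"spin":0},{"dx":0.4,"dy":-0.035,"dz":0,"spin":0},{"dx":0.4,"dy":-0.035,"dz":0,"spin":0},{"dx":0.4,"dy":-0.035,"dz":0,"spin":0},{"dx":0.4,"dy":-0.035,"dz":0,"spin":0},{"dx":0,"dy":0,"dz":0,"spin":0}])

```text
time_s: 7.2
ee_pos: [0.5254, 0.0042, 0.2248]
ee_rot: [-3.139, 0.134, -0.002]
ft_force: [0.2, -0.2, -0.5]
grip_width: 0.023
finger_force: 78.9
```

send_rows(commands=[{"dx":0.4,"dy":-0.035,"dz":0,"spin":0},{"dx":0.4,"dy":-0.035,"dz":0,"spin":0},{"dx":0.4,"dy":-0.035,"dz":0,"spin":0},{"dx":0.4,"dy":-0.035,"dz":0,"spin":0},{"dx":0.4,"dy":-0.035,"dz":0,"spin":0},{"dx":0,"dy":0,"dz":0,"spin":0},{"dx":0,"dy":0,"dz":0,"spin":0}])

```text
time_s: 7.9
ee_pos: [0.5447, 0.0026, 0.2246]
ee_rot: [-3.139, 0.134, 0.0]
ft_force: [-0.3, -0.1, -1.1]
grip_width: 0.0225
finger_force: 78.9
```

No contact so far. Another 14 mm in puts the bend behind the bar.

send_rows(commands=[{"dx":0.3,"dy":-0.025,"dz":0,"spin":0},{"dx":0.3,"dy":-0.025,"dz":0,"spin":0},{"dx":0.3,"dy":-0.025,"dz":0,"spin":0},{"dx":0.3,"dy":-0.025,"dz":0,"spin":0},{"dx":0.2,"dy":-0.02,"dz":0,"spin":0},{"dx":0,"dy":0,"dz":0,"spin":0},{"dx":0,"dy":0,"dz":0,"spin":0}])

```text
time_s: 8.6
ee_pos: [0.5586, 0.0014, 0.2246]
ee_rot: [3.139, -0.134, -0.0]
ft_force: [-0.1, -0.3, -1.0]
grip_width: 0.023
finger_force: 78.9
```

send_rows(commands=[{"dx":0.03,"dy":0.3,"dz":0,"spin":0},{"dx":0.03,"dy":0.3,"dz":0,"spin":0},{"dx":0.03,"dy":0.3,"dz":0,"spin":0},{"dx":0,"dy":0,"dz":0,"spin":0},{"dx":0,"dy":0,"dz":0,"spin":0}])

```text
time_s: 9.1
ee_pos: [0.5595, 0.0106, 0.2247]
ee_rot: [-3.139, 0.133, 0.0]
ft_force: [0.1, -0.0, -1.9]
grip_width: 0.0223
finger_force: 78.9
```

send_rows(commands=[{"dx":0.015,"dy":0.15,"dz":0,"spin":0},{"dx":0.015,"dy":0.15,"dz":0,"spin":0},{"dx":0.015,"dy":0.15,"dz":0,"spin":0},{"dx":0,"dy":0,"dz":0,"spin":0},{"dx":0,"dy":0,"dz":0,"spin":0}])

```text
time_s: 9.6
ee_pos: [0.56, 0.0149, 0.2247]
ee_rot: [-3.139, 0.133, -0.0]
ft_force: [0.8, 0.1, -0.6]
grip_width: 0.0228
finger_force: 78.9
```

send_rows(commands=[{"dx":0.015,"dy":0.15,"dz":0,"spin":0},{"dx":0.015,"dy":0.15,"dz":0,"spin":0},{"dx":0.015,"dy":0.15,"dz":0,"spin":0},{"dx":0,"dy":0,"dz":0,"spin":0},{"dx":0,"dy":0,"dz":0,"spin":0}])

```text
time_s: 10.1
ee_pos: [0.5605, 0.0195, 0.2247]
ee_rot: [-3.139, 0.133, -0.0]
ft_force: [0.7, -0.4, -0.5]
grip_width: 0.0227
finger_force: 78.9
```

send_rows(commands=[{"dx":0.015,"dy":0.15,"dz":0,"spin":0},{"dx":0.015,"dy":0.15,"dz":0,"spin":0},{"dx":0.015,"dy":0.15,"dz":0,"spin":0},{"dx":0.015,"dy":0.15,"dz":0,"spin":0},{"dx":0,"dy":0,"dz":0,"spin":0},{"dx":0,"dy":0,"dz":0,"spin":0}])

```text
time_s: 10.7
ee_pos: [0.561, 0.0255, 0.2247]
ee_rot: [3.139, -0.133, -0.0]
ft_force: [-0.5, -0.1, -1.3]
grip_width: 0.0225
finger_force: 78.9
```

send_rows(commands=[{"dx":0.01,"dy":0.1,"dz":0,"spin":0},{"dx":0.01,"dy":0.1,"dz":0,"spin":0},{"dx":0.01,"dy":0.1,"dz":0,"spin":0},{"dx":0,"dy":0,"dz":0,"spin":0},{"dx":0,"dy":0,"dz":0,"spin":0}])

```text
time_s: 11.2
ee_pos: [0.5614, 0.0284, 0.2247]
ee_rot: [-3.139, 0.134, -0.0]
ft_force: [1.2, 0.6, -1.3]
grip_width: 0.0226
finger_force: 78.9
```

send_rows(commands=[{"dx":0.01,"dy":0.1,"dz":0,"spin":0},{"dx":0.01,"dy":0.1,"dz":0,"spin":0},{"dx":0.01,"dy":0.1,"dz":0,"spin":0},{"dx":0,"dy":0,"dz":0,"spin":0},{"dx":0,"dy":0,"dz":0,"spin":0}])

```text
time_s: 11.7
ee_pos: [0.5617, 0.0314, 0.2247]
ee_rot: [-3.139, 0.133, 0.0]
ft_force: [-0.4, 0.1, -0.9]
grip_width: 0.0226
finger_force: 78.9
```

send_rows(commands=[{"dx":0.01,"dy":0.1,"dz":0,"spin":0},{"dx":0.01,"dy":0.1,"dz":0,"spin":0},{"dx":0,"dy":0,"dz":0,"spin":0},{"dx":0,"dy":0,"dz":0,"spin":0}])

```text
time_s: 12.1
ee_pos: [0.5618, 0.0329, 0.2246]
ee_rot: [3.138, -0.135, -0.0]
ft_force: [0.3, -1.7, -1.3]
grip_width: 0.0227
finger_force: 78.9
```

Light contact (−1.7 N in y) came exactly where the eye should be, so the shaft is against the bar. I'll back off 1.5 mm and draw gently.

send_rows(commands=[{"dx":0,"dy":-0.15,"dz":0,"spin":0},{"dx":-0.3,"dy":0.025,"dz":0,"spin":0},{"dx":-0.3,"dy":0.025,"dz":0,"spin":0},{"dx":-0.3,"dy":0.025,"dz":0,"spin":0},{"dx":-0.15,"dy":0.015,"dz":0,"spin":0},{"dx":-0.15,"dy":0.01,"dz":0,"spin":0},{"dx":0,"dy":0,"dz":0,"spin":0}])

```text
time_s: 12.8
ee_pos: [0.5496, 0.033, 0.2247]
ee_rot: [-3.139, 0.133, 0.0]
ft_force: [0.5, -0.8, -0.7]
grip_width: 0.0227
finger_force: 79.0
```

send_rows(commands=[{"dx":-0.1,"dy":0.01,"dz":0,"spin":0},{"dx":-0.1,"dy":0.01,"dz":0,"spin":0},{"dx":-0.1,"dy":0.01,"dz":0,"spin":0},{"dx":-0.1,"dy":0.01,"dz":0,"spin":0},{"dx":-0.1,"dy":0.01,"dz":0,"spin":0}])

```text
time_s: 13.3
ee_pos: [0.5448, 0.0334, 0.2246]
ee_rot: [-3.139, 0.134, 0.0]
ft_force: [0.2, -1.1, -0.9]
grip_width: 0.0227
finger_force: 79.0
```

send_rows(commands=[{"dx":-0.15,"dy":0.01,"dz":0,"spin":0},{"dx":-0.15,"dy":0.01,"dz":0,"spin":0},{"dx":-0.15,"dy":0.015,"dz":0,"spin":0},{"dx":-0.15,"dy":0.01,"dz":0,"spin":0}])

```text
time_s: 13.7
ee_pos: [0.5399, 0.0339, 0.2252]
ee_rot: [-3.138, 0.134, -0.006]
ft_force: [4.1, -0.2, -2.7]
grip_width: 0.0233
finger_force: 78.8
```

send_rows(commands=[{"dx":-0.2,"dy":0.015,"dz":0,"spin":0},{"dx":-0.2,"dy":0.02,"dz":0,"spin":0},{"dx":-0.2,"dy":0.015,"dz":0,"spin":0},{"dx":-0.2,"dy":0.02,"dz":0,"spin":0}])

```text
time_s: 14.1
ee_pos: [0.5311, 0.0347, 0.225]
ee_rot: [-3.138, 0.133, -0.002]
ft_force: [3.2, 1.0, -1.6]
grip_width: 0.0229
finger_force: 78.9
```

It's hooked and drawing at about 4 N. Continuing.

send_rows(commands=[{"dx":-0.25,"dy":0.02,"dz":0,"spin":0},{"dx":-0.25,"dy":0.02,"dz":0,"spin":0},{"dx":-0.25,"dy":0.02,"dz":0,"spin":0},{"dx":-0.25,"dy":0.02,"dz":0,"spin":0},{"dx":-0.25,"dy":0.025,"dz":0,"spin":0},{"dx":-0.25,"dy":0.02,"dz":0,"spin":0},{"dx":-0.25,"dy":0.02,"dz":0,"spin":0},{"dx":-0.25,"dy":0.025,"dz":0,"spin":0}])

```text
time_s: 14.9
ee_pos: [0.5108, 0.0365, 0.2248]
ee_rot: [-3.139, 0.133, -0.001]
ft_force: [2.8, 2.2, -1.3]
grip_width: 0.0227
finger_force: 79.1
```

send_rows(commands=[{"dx":-0.25,"dy":0.02,"dz":0,"spin":0},{"dx":-0.25,"dy":0.02,"dz":0,"spin":0},{"dx":-0.25,"dy":0.02,"dz":0,"spin":0},{"dx":-0.25,"dy":0.02,"dz":0,"spin":0},{"dx":-0.25,"dy":0.025,"dz":0,"spin":0},{"dx":-0.25,"dy":0.02,"dz":0,"spin":0},{"dx":-0.25,"dy":0.02,"dz":0,"spin":0},{"dx":-0.25,"dy":0.025,"dz":0,"spin":0}])

```text
time_s: 15.7
ee_pos: [0.4907, 0.0381, 0.2247]
ee_rot: [-3.139, 0.133, -0.0]
ft_force: [3.6, 2.1, -0.2]
grip_width: 0.0229
finger_force: 79.2
```

send_rows(commands=[{"dx":-0.2,"dy":0.015,"dz":0,"spin":0},{"dx":-0.2,"dy":0.02,"dz":0,"spin":0},{"dx":-0.2,"dy":0.015,"dz":0,"spin":0},{"dx":-0.1,"dy":0.01,"dz":0,"spin":0}])

```text
time_s: 16.1
ee_pos: [0.4836, 0.0387, 0.2247]
ee_rot: [-3.139, 0.133, 0.0]
ft_force: [4.3, 3.4, -0.3]
grip_width: 0.0227
finger_force: 79.2
```

A lateral load is building (3.4 N). I'll ease over in +y slightly while finishing slowly.

send_rows(commands=[{"dx":-0.15,"dy":0.05,"dz":0,"spin":0},{"dx":-0.15,"dy":0.05,"dz":0,"spin":0},{"dx":-0.15,"dy":0.03,"dz":0,"spin":0},{"dx":-0.15,"dy":0.01,"dz":0,"spin":0},{"dx":-0.15,"dy":0.01,"dz":0,"spin":0}])

```text
time_s: 16.6
ee_pos: [0.4763, 0.0398, 0.2247]
ee_rot: [3.139, -0.135, 0.0]
ft_force: [3.9, 2.3, -0.9]
grip_width: 0.0224
finger_force: 79.1
```

send_rows(commands=[{"dx":-0.1,"dy":0.01,"dz":0,"spin":0},{"dx":-0.1,"dy":0.01,"dz":0,"spin":0},{"dx":-0.1,"dy":0.01,"dz":0,"spin":0}])

```text
time_s: 16.9
ee_pos: [0.4733, 0.0402, 0.2247]
ee_rot: [3.139, -0.134, -0.0]
ft_force: [3.7, 1.4, -0.0]
grip_width: 0.0227
finger_force: 79.1
```

send_rows(commands=[{"dx":-0.1,"dy":0.01,"dz":0,"spin":0},{"dx":-0.1,"dy":0.01,"dz":0,"spin":0}])

```text
time_s: 17.1
ee_pos: [0.4713, 0.0404, 0.2246]
ee_rot: [3.139, -0.134, -0.0]
ft_force: [3.3, 1.0, 0.2]
grip_width: 0.0226
finger_force: 79.1
```

send_rows(commands=[{"dx":-0.1,"dy":0.01,"dz":0,"spin":0},{"dx":-0.05,"dy":0,"dz":0,"spin":0}])

```text
time_s: 17.3
ee_pos: [0.4697, 0.0405, 0.2246]
ee_rot: [3.139, -0.134, -0.0]
ft_force: [4.0, 0.6, -0.2]
grip_width: 0.0227
finger_force: 79.1
```

send_rows(commands=[{"dx":-0.05,"dy":0,"dz":0,"spin":0},{"dx":-0.05,"dy":0.01,"dz":0,"spin":0}])

```text
time_s: 17.5
ee_pos: [0.4688, 0.0406, 0.2246]
ee_rot: [3.139, -0.134, -0.0]
ft_force: [3.2, 1.2, -0.7]
grip_width: 0.0226
finger_force: 79.1
```

send_rows(commands=[{"dx":-0.05,"dy":0,"dz":0,"spin":0},{"dx":-0.05,"dy":0.01,"dz":0,"spin":0}])

```text
time_s: 17.7
ee_pos: [0.4678, 0.0408, 0.2247]
ee_rot: [3.139, -0.134, -0.0]
ft_force: [3.9, 1.6, -0.1]
grip_width: 0.0224
finger_force: 79.1
```

Run:
```python
from h import *
np.set_printoptions(precision=4,suppress=True)
im=[snap(n,n+"4")["image"][:,:,::-1] for n in("scene","top")]
z=lambda i,x,y,w,h,f:cv2.resize(i[y:y+h,x:x+w],None,fx=f,fy=f,interpolation=cv2.INTER_CUBIC)
cv2.imwrite("pics/c4.png",np.hstack([z(im[0],240,255,200,150,2),z(im[1],190,30,200,150,2)]))
```

```text
(no output)
```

View pics/c4.png

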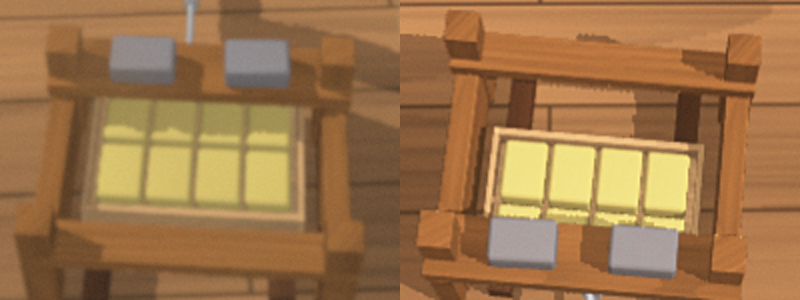

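The picture shows the tray drawn far forward under the ledge and the bars undisturbed. The force hasn't risen yet, so I'll keep creeping until I feel the stop.

send_rows(commands=[{"dx":-0.05,"dy":0,"dz":0,"spin":0},{"dx":-0.05,"dy":0.01,"dz":0,"spin":0}])

```text
time_s: 18.0
ee_pos: [0.467, 0.0409, 0.2247]
ee_rot: [-3.139, 0.134, -0.001]
ft_force: [4.6, 1.0, -0.8]
grip_width: 0.0224
finger_force: 79.0
```

send_rows(commands=[{"dx":-0.05,"dy":0,"dz":0,"spin":0},{"dx":-0.05,"dy":0.01,"dz":0,"spin":0}])

```text
time_s: 18.2
ee_pos: [0.4666, 0.0409, 0.2249]
ee_rot: [-3.138, 0.134, -0.004]
ft_force: [6.3, 0.8, -2.7]
grip_width: 0.023
finger_force: 78.9
```

Run:
```python
from h import *
np.set_printoptions(precision=4,suppress=True)
t=cams.camera("top");a=cv2.imread("pics/top0.png");b=t["image"][:,:,::-1].copy()
# track back part of the tray (top rim z .088) by template
w=a[66:100,232:345]
Rm=cv2.matchTemplate(b[66:140,215:365],w,cv2.TM_CCOEFF_NORMED);_,m,_,l=cv2.minMaxLoc(Rm)
y,x=l[1],l[0];f=lambda p,q,r:(p-r)/(2*(p-2*q+r))
sx=x+f(*Rm[y,x-1:x+2]);sy=y+f(*Rm[y-1:y+2,x])
d=np.array([sx+215-232,sy]);print(m,d)
c=np.array([[288.,75.],[288,75]+d]);P=plane(t,c,.08);print(P,np.linalg.norm(P[1]-P[0]))
```

```text
0.8327552080154419 [-2.8582 25.93  ]
[[0.9159 0.024  0.08  ]
 [0.8456 0.0313 0.08  ]] 0.0707234639579948
```

The force rose to 6.3 N, which fits the solid stop after about 75 mm. I'll make a tiny confirming nudge and hold.

send_rows(commands=[{"dx":-0.05,"dy":0,"dz":0,"spin":0},{"dx":0,"dy":0,"dz":0,"spin":0},{"dx":0,"dy":0,"dz":0,"spin":0}])

```text
time_s: 18.55
ee_pos: [0.4665, 0.0409, 0.225]
ee_rot: [-3.138, 0.135, -0.005]
ft_force: [7.3, 1.0, -0.9]
grip_width: 0.0227
finger_force: 78.9
```

At the stop. I'll unhook: 1.4 cm forward, then aside to the right.

send_rows(commands=[{"dx":0.2,"dy":-0.03,"dz":0,"spin":0},{"dx":0.3,"dy":-0.03,"dz":0,"spin":0},{"dx":0.3,"dy":-0.03,"dz":0,"spin":0},{"dx":0.3,"dy":-0.03,"dz":0,"spin":0},{"dx":0.3,"dy":-0.03,"dz":0,"spin":0},{"dx":0,"dy":0,"dz":0,"spin":0}])

```text
time_s: 19.15
ee_pos: [0.4794, 0.0392, 0.2244]
ee_rot: [3.138, -0.135, -0.001]
ft_force: [0.8, 0.3, -0.6]
grip_width: 0.0226
finger_force: 78.9
```

send_rows(commands=[{"dx":-0.02,"dy":-0.2,"dz":0,"spin":0},{"dx":-0.02,"dy":-0.2,"dz":0,"spin":0},{"dx":-0.02,"dy":-0.2,"dz":0,"spin":0},{"dx":-0.02,"dy":-0.2,"dz":0,"spin":0},{"dx":0,"dy":0,"dz":0,"spin":0}])

```text
time_s: 19.65
ee_pos: [0.4784, 0.031, 0.2247]
ee_rot: [3.138, -0.135, -0.0]
ft_force: [-0.3, 0.2, -1.1]
grip_width: 0.0232
finger_force: 78.9
```

send_rows(commands=[{"dx":-0.02,"dy":-0.2,"dz":0,"spin":0},{"dx":-0.02,"dy":-0.2,"dz":0,"spin":0},{"dx":-0.02,"dy":-0.2,"dz":0,"spin":0},{"dx":-0.02,"dy":-0.2,"dz":0,"spin":0},{"dx":-0.02,"dy":-0.2,"dz":0,"spin":0},{"dx":0,"dy":0,"dz":0,"spin":0}])

```text
time_s: 20.25
ee_pos: [0.4775, 0.0211, 0.2246]
ee_rot: [3.138, -0.135, -0.0]
ft_force: [0.6, -0.6, -1.1]
grip_width: 0.0228
finger_force: 78.9
```

send_rows(commands=[{"dx":-0.02,"dy":-0.2,"dz":0,"spin":0},{"dx":-0.02,"dy":-0.2,"dz":0,"spin":0},{"dx":-0.02,"dy":-0.2,"dz":0,"spin":0},{"dx":-0.02,"dy":-0.2,"dz":0,"spin":0},{"dx":-0.02,"dy":-0.2,"dz":0,"spin":0},{"dx":-0.02,"dy":-0.2,"dz":0,"spin":0},{"dx":-0.02,"dy":-0.2,"dz":0,"spin":0},{"dx":-0.02,"dy":-0.2,"dz":0,"spin":0},{"dx":0,"dy":0,"dz":0,"spin":0}])

```text
time_s: 21.15
ee_pos: [0.4759, 0.0051, 0.2246]
ee_rot: [3.139, -0.135, -0.0]
ft_force: [0.1, 1.5, -2.1]
grip_width: 0.0227
finger_force: 78.9
```

Free of the eye. I'll retreat, shift right and lower.

send_rows(commands=[{"dx":-0.4,"dy":0.03,"dz":0,"spin":0},{"dx":-0.4,"dy":0.03,"dz":0,"spin":0},{"dx":-0.4,"dy":0.03,"dz":0,"spin":0},{"dx":-0.4,"dy":0.03,"dz":0,"spin":0},{"dx":0,"dy":0,"dz":0,"spin":0}])

```text
time_s: 21.65
ee_pos: [0.459, 0.0068, 0.2245]
ee_rot: [3.139, -0.133, -0.002]
ft_force: [0.3, 0.4, -1.1]
grip_width: 0.0224
finger_force: 78.9
```

send_rows(commands=[{"dx":-0.8,"dy":0.03,"dz":0,"spin":0},{"dx":-0.8,"dy":0,"dz":0,"spin":0},{"dx":-0.8,"dy":-0.5,"dz":0,"spin":0},{"dx":-0.8,"dy":-1.0,"dz":0,"spin":0},{"dx":-0.8,"dy":-1.5,"dz":0,"spin":0},{"dx":0,"dy":-1.5,"dz":0,"spin":0},{"dx":0,"dy":-1.0,"dz":-1.0,"spin":0},{"dx":0,"dy":0,"dz":-1.0,"spin":0},{"dx":0,"dy":0,"dz":-1.0,"spin":0},{"dx":0,"dy":0,"dz":-0.5,"spin":0},{"dx":0,"dy":0,"dz":-0.2,"spin":0},{"dx":0,"dy":0,"dz":0,"spin":0}])

```text
time_s: 22.85
ee_pos: [0.4199, -0.0473, 0.1871]
ee_rot: [-3.138, 0.131, 0.002]
ft_force: [0.0, 0.4, -0.7]
grip_width: 0.0229
finger_force: 78.9
```

send_rows(commands=[{"dx":0,"dy":0,"dz":-0.2,"spin":0},{"dx":0,"dy":0,"dz":-0.2,"spin":0},{"dx":0,"dy":0,"dz":-0.1,"spin":0},{"dx":0,"dy":0,"dz":0,"spin":0}])

```text
time_s: 23.25
ee_pos: [0.4199, -0.048, 0.1826]
ee_rot: [3.139, -0.134, -0.0]
ft_force: [0.4, -0.0, -1.5]
grip_width: 0.0227
finger_force: 78.9
```

send_rows(commands=[{"dx":0,"dy":0,"dz":-0.1,"spin":0},{"dx":0,"dy":0,"dz":-0.05,"spin":0},{"dx":0,"dy":0,"dz":0,"spin":0}])

```text
time_s: 23.55
ee_pos: [0.4202, -0.0479, 0.1824]
ee_rot: [3.138, -0.134, -0.001]
ft_force: [-3.5, -0.2, 11.8]
grip_width: 0.0226
finger_force: 81.0
```

send_rows(commands=[{"dx":0,"dy":0,"dz":0,"spin":0},{"dx":0,"dy":0,"dz":0,"spin":0},{"dx":0,"dy":0,"dz":0,"spin":0},{"dx":0,"dy":0,"dz":0,"spin":0},{"dx":0,"dy":0,"dz":0,"spin":0},{"dx":0,"dy":0,"dz":0,"spin":0},{"dx":0,"dy":0,"dz":0,"spin":0},{"dx":0,"dy":0,"dz":0,"spin":0}], claw=7)

```text
time_s: 24.35
ee_pos: [0.4199, -0.048, 0.1811]
ee_rot: [-3.139, 0.134, 0.0]
ft_force: [0.7, 0.3, 0.0]
grip_width: 0.0699
finger_force: 0.0
```

send_rows(commands=[{"dx":0,"dy":0,"dz":1,"spin":0},{"dx":0,"dy":0,"dz":1.5,"spin":0},{"dx":0,"dy":0,"dz":2,"spin":0},{"dx":0,"dy":0,"dz":3,"spin":0},{"dx":0,"dy":0,"dz":3,"spin":0},{"dx":0,"dy":0,"dz":3,"spin":0},{"dx":-0.5,"dy":-2,"dz":2,"spin":0},{"dx":0,"dy":-3,"dz":1,"spin":0},{"dx":0,"dy":-4,"dz":0,"spin":0},{"dx":0,"dy":-4,"dz":0,"spin":0},{"dx":0,"dy":-4,"dz":0,"spin":0},{"dx":0,"dy":0,"dz":0,"spin":0}])

```text
time_s: 25.55
ee_pos: [0.4137, -0.2239, 0.3473]
ee_rot: [3.135, -0.149, 0.003]
ft_force: [-0.6, -0.3, -0.2]
grip_width: 0.0699
finger_force: 0.0
```

Run:
```python
from h import *
im=[snap(n,n+"5")["image"][:,:,::-1] for n in("scene","top")]
z=lambda i,x,y,w,h,f:cv2.resize(i[y:y+h,x:x+w],None,fx=f,fy=f,interpolation=cv2.INTER_CUBIC)
cv2.imwrite("pics/c5.png",np.hstack([z(im[0],220,180,200,220,2),z(im[1],190,60,200,220,2)]))
```

```text
(no output)
```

View pics/c5.png

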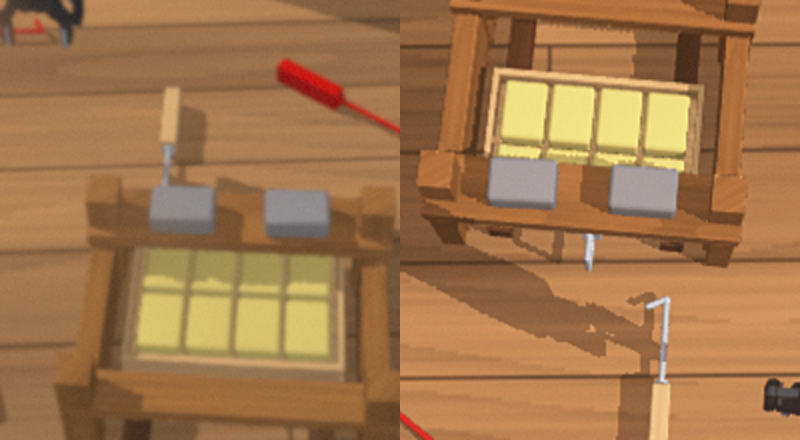

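The pictures show the tray drawn out (eye bar in front of the ledge at crop (590,250)), the rod flat and clear of it, and the soap bars in place. Handing in.

```bash
python3 -c "
from cell import manip
print(manip.close_job())"
```

```text
the job is handed in; nothing more can be done
None
```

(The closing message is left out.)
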